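# Turn the phone's status flag from red to green

## Task

The phone's repair is finished: with the fingertips, push the hinged status flag on the bay where the opened phone lies right over its hinge, from red to green, until it lies fully down on the other side with its green face up. Push it gently, without pinching it. Leave the flag of the bay with the computer mouse at red, and do not disturb the phone, the mouse, the screw dish or the black spudger; finish clear of everything.

Things in the scene. Friction and masses are not known exactly. Their poses are not given: they have to be found in the camera images.
- phone_bay: bay with the phone: grey plate 150 (x) x 170 (y) x 6 mm on 20 mm feet (top 26 mm up), fixed; origin at desk height below its centre. On its +y side (away from the robot) two aluminium cheeks (85 mm over both in y, 109 mm high, 20 mm wide in x, crosspieces 62 mm long near the top) carry the flag between them; the phone lies on the -y side. Its +x points roughly to the robot's right (world -y)
- phone_bay_pivot (a point): centre of the hinge axis of the flag on the phone's bay, 42 mm in y and 100 mm in z from the bay's origin; axes as the bay's, the hinge runs along y. Two stop bars run parallel to it 25 mm to either side, just under the level flag (tops 96 mm above the desk)
- phone_flag_edge (a point): middle of the free edge of the flag on the phone's bay, 80 mm from the hinge axis. Flag: plate 75 long x 56 wide x 6 mm thick, one face red, one green, black rim; its outer 50 mm stick out free beyond the stop bar, 71 mm above the bay's plate. Turns with the flag; its -x points from hinge to edge, its z out of the red face
- phone_flag (a joint): hinge of the flag on the phone's bay, rad: 0 = flag level on the bay's -x side (robot's left), red face up; 1.57 = upright; 3.14 = turned over, level on the bay's +x side (robot's right), green face up; rubber stops at 0 and 3.14. The hinge is stiff: the flag stays where it is left (about 0.6 N at the free edge moves it) and never falls over by itself
- mouse_bay: bay with the mouse: grey plate 150 (x) x 170 (y) x 6 mm on 20 mm feet (top 26 mm up), fixed; origin at desk height below its centre. On its +y side (away from the robot) two aluminium cheeks (85 mm over both in y, 109 mm high, 20 mm wide in x, crosspieces 62 mm long near the top) carry the flag between them; the mouse lies on the -y side. Its +x points roughly to the robot's right (world -y)
- mouse_bay_pivot (a point): centre of the hinge axis of the flag on the mouse's bay, 42 mm in y and 100 mm in z from the bay's origin; axes as the bay's, the hinge runs along y. Two stop bars run parallel to it 25 mm to either side, just under the level flag (tops 96 mm above the desk)
- mouse_flag_edge (a point): middle of the free edge of the flag on the mouse's bay, 80 mm from the hinge axis. Flag: plate 75 long x 56 wide x 6 mm thick, one face red, one green, black rim; its outer 50 mm stick out free beyond the stop bar, 71 mm above the bay's plate. Turns with the flag; its -x points from hinge to edge, its z out of the red face
- mouse_flag (a joint): hinge of the flag on the mouse's bay, rad: 0 = flag level on the bay's -x side (robot's left), red face up; 1.57 = upright; 3.14 = turned over, level on the bay's +x side (robot's right), green face up; rubber stops at 0 and 3.14. The hinge is stiff: the flag stays where it is left (about 0.6 N at the free edge moves it) and never falls over by itself
- phone: opened phone mid-frame, 142 (x) x 70 (y) x 8 mm, grey and black, loose, lying on its bay's plate; origin at the centre of its underside
- mouse: black computer mouse, 108 (x) x 55 (y) x 38 mm, loose, lying on its bay's plate; origin at the centre of its underside
- dish: round grey metal screw dish, 82 mm across, 16 mm high, loose on the desk; origin at the centre of its underside
- spudger: black plastic spudger (flat pry stick), 150 x 11 x 6 mm along its x, loose on the desk; origin at the centre of its underside

How it is judged:
By the outcome, as a careful person would: the job done as asked, in the order asked, and still so for the second after the job is handed in, with the robot touching nothing.
It also fails if it takes over 40 s, if anything falls off the work surface, if the arm or the gripper's body presses on something with over 40 N, if the wrist force passes 120 N, or if a joint passes its speed limit or range.

## Robot

A 6-joint arm with a two-finger parallel gripper is mounted at the origin on a cart in front of the work surface, level with it; the furniture and walls round the work are solid. World frame = base frame: x ahead of the robot, y to its left, z up, the work surface at z = 0. Lengths are in m, angles in rad, forces in N, time in s.
With the tool pointing down it reaches from about 0.375 to 0.975 m from the base axis. Payload 3.8 kg.
Tool frame: the origin (TCP) lies midway between the tips of the shut fingers; the grasp point (between the pads) lies 19 mm behind it; z points along the fingers, y is the line along which they close (so a half turn about z gives the same grasp; the last joint's range is limited). The gripper opens to 88 mm and grips with 3 to 60 N. Pads are 18 mm wide; open, the fingers measure 123 mm over their backs; the gripper's body (75 mm by 187 mm) begins 45 mm behind the grasp point.
Start: joints at [1.294, 0.264, 1.604, -0, 1.274, -0.037], TCP at [0.16, 0.656, 0.239] pointing down, gripper open.
Joint ranges: [-2.63, 2.63], [-0.94, 2.18], [0.31, 2.57], [-1.31, 4.45], [0, 2.66], [-2.55, 2.55]. Speed limits (rad/s): [2.57, 2.57, 3.14, 3.14, 3.14, 3.14].

## Interface

Orientations are given as a rotation vector (axis times angle).
In Python, from cell import manip, inverse_kinematics, cams, order gives the robot as it stands. Calls block until the motion is done:
- manip.move_pose(position, orientation): joint-space move of the TCP to a pose.
- manip.move_linear(position, rate=0.15, rot=None): straight line of the TCP; rot=None keeps the orientation; rate is the mean speed in m/s.
- manip.set_joints(angles): joint-space move.
- manip.set_gripper(opening, force=None): finger opening in m; force is the grip in N (None keeps the last); returns when the fingers have stopped.
- manip.dwell(seconds).
- inverse_kinematics(position, orientation): joint angles nearest the present ones, or None.
- manip.state(): the state.
- cams.capture(name): name is "scene" or "top" or "wrist"; returns a dict with "image" (480x640x3 uint8, blue, green, red), "z_map" (480x640 float32, m along the optical axis (not along the pixel's ray), 0 where there is no reading), "intrinsics" (3x3 intrinsics, pixels), "k1" (the pictures are not rectified: a ray, as slopes to the right and down, at radius r is drawn at 1 + k1 r^2 times it, then the intrinsics apply), "position" and "orientation" of the camera in the world; the wrist camera has in their place "T_tool_cam" (4x4, takes a point from camera to tool coordinates, whose origin is the TCP and whose axes are the flange's). Camera axes: x right, y down, z forward; pixel columns grow to the right and rows downward; lengths in m; the calibration is good to about 2 mm. A picture is of the moment at which its call begins: read the wrist's pose just before it.
A pose or a line that the arm cannot do raises manip.IKError and nothing moves.
- order.close_job(): hands the job in; it is judged then, once.
The state is a dict: "clock": time; "joint_pos": joint angles; "joint_velocities": joint speeds; "tau": joint torques, N m; "tool_pos": TCP position; "tcp_rot": TCP orientation; "contact_force": force on the tool from outside, world axes, zero at the start; "moment": the same for the moment, N m; "gripper_width": finger opening in m; "grasp_force": force on a finger pad.
Only numpy, scipy, OpenCV 4.12 (cv2) and the standard library are available. Lean on these libraries where they do the work, as an engineer would, in place of code of your own. Each camera call takes 0.05 s, during which the arm holds its last target. There are 200 camera calls.

## Working session

There is one attempt and no reset: what is moved stays moved. The work goes in short steps, each a Python script; the robot and the scene stay as the last script left them, time stands still between calls to the robot, and variables do not carry over. Pictures are saved under pics/ and viewed, at most 10 in all, crops included, and the job is handed in when it is done.

```bash
mkdir -p pics; ls
cat > h.py <<'E'
import numpy as np, cv2
from scipy.spatial.transform import Rotation as R
from cell import manip, inverse_kinematics, cams, order
def rays(c,uv):
    K=np.array(c["intrinsics"],float);d=np.atleast_2d(uv).astype(float)
    p=np.c_[(d[:,0]-K[0,2])/K[0,0],(d[:,1]-K[1,2])/K[1,1]];q=p.copy()
    for _ in range(20): q=p/(1+c["k1"]*(q**2).sum(1,keepdims=True))
    return np.c_[q,np.ones(len(q))]
def rot(o):
    o=np.array(o,float)
    return o if o.shape==(3,3) else R.from_rotvec(o).as_matrix() if o.size==3 else R.from_quat(o).as_matrix()
def plane(c,uv,z):
    d=rays(c,uv)@rot(c["orientation"]).T;o=np.array(c["position"])
    return o+d*((z-o[2])/d[:,2])[:,None]
def cloud(c):
    h,w=c["z_map"].shape;u,v=np.meshgrid(range(w),range(h))
    r=rays(c,np.c_[u.ravel(),v.ravel()])*c["z_map"].reshape(-1,1)
    return (r@rot(c["orientation"]).T+np.array(c["position"])).reshape(h,w,3)
E
python3 - <<'E'
from h import *
for n in ("scene","top"):
    c=cams.capture(n);cv2.imwrite(f"pics/{n}0.png",c["image"]);np.save(f"{n}.npy",c,allow_pickle=True)
    print(n,c["intrinsics"],c["k1"],c["position"],c["orientation"])
print(manip.state())
E
```

```text
pics
scene [[520.56464653   0.         319.40559801]
 [  0.         520.56464653 238.497277  ]
 [  0.           0.           1.        ]] -0.03397641067339296 [-0.02844852 -0.50202961  0.85322052] [-2.19122084  0.74078032 -0.36274465]
top [[453.14617615   0.         320.63094435]
 [  0.         453.14617615 232.64780151]
 [  0.           0.           1.        ]] -0.012277246693840733 [0.37405773 0.1897982  1.08083196] [-2.16773115  2.11728198 -0.13904006]
{'clock': 0.1, 'joint_pos': array([ 1.29409350e+00,  2.64688429e-01,  1.60520560e+00, -1.34536587e-05,
        1.27372667e+00, -3.69310105e-02]), 'joint_velocities': array([ 3.30106016e-04, -1.74128230e-03, -1.90220731e-03, -1.48268289e-03,
        8.78175258e-05, -7.54912246e-04]), 'tau': array([ 7.41635049e-04, -5.03622258e+01, -3.58070397e+01,  7.31468853e-02,
        2.32917303e-02, -6.91247396e-05]), 'tool_pos': array([0.16015189, 0.65507003, 0.23752256]), 'tcp_rot': array([-0.37568843, -3.11874053,  0.00314941]), 'contact_force': array([-0.11820534, -0.40681181, -1.0175837 ]), 'moment': array([-0.03001425, -0.00318851, -0.02609718]), 'grasp_force': 0.0, 'gripper_width': 0.08821367429348209}
```

View pics/scene0.png

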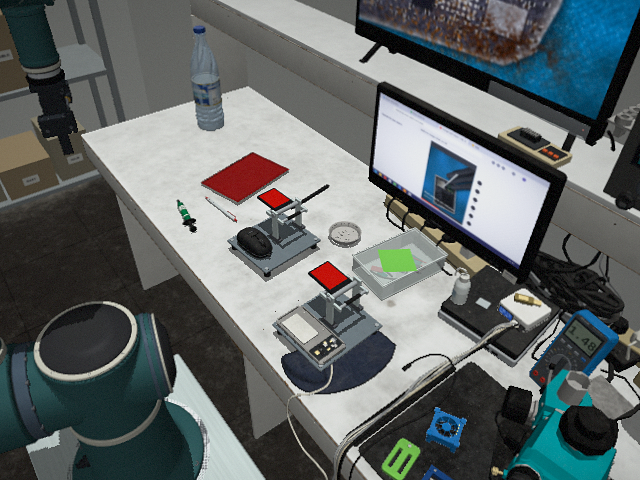

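View pics/top0.png

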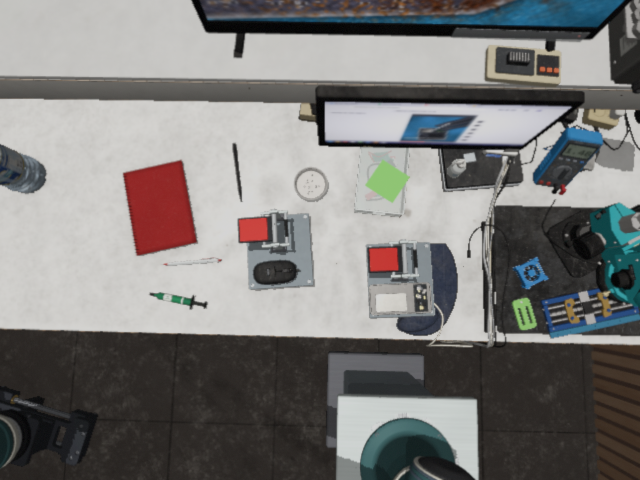

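The scene view shows the phone bay around (330,310) and the mouse bay around (275,235). In the top view, the phone's red flag is at about (384,260) and the mouse's at about (253,230). Next I'll measure the red faces in both views, using depth and triangulation.

Run:
```python
from h import *
D={}
for n,boxes in (("top",[(360,240,405,280),(230,210,272,250)]),("scene",[(300,250,355,300),(250,180,297,215)])):
    c=np.load(f"{n}.npy",allow_pickle=True).item();P=cloud(c);im=c["image"].astype(int)
    red=(im[...,2]>150)&(im[...,1]<70)&(im[...,0]<70)
    for i,(a,b,e,f) in enumerate(boxes):
        m=np.zeros(red.shape,np.uint8);m[b:f,a:e]=red[b:f,a:e]
        cn=max(cv2.findContours(m,0,2)[0],key=cv2.contourArea)
        q=cv2.approxPolyDP(cn,4,True)[:,0]
        p=P[m>0];p=p[np.isfinite(p).all(1)]
        mo=cv2.moments(cn);ce=[mo["m10"]/mo["m00"],mo["m01"]/mo["m00"]]
        rr=cv2.minAreaRect((plane(c,cn[:,0],.103)[:,:2]*1000).astype(np.float32))
        print(n,i,m.sum(),q.tolist(),"depth med",np.median(p,0).round(4),"rect mm",rr,cv2.boxPoints(rr).round(0).tolist())
        D[n,i]=(np.array(c["position"]),(rays(c,[ce])@rot(c["orientation"]).T)[0])
for i in (0,1):
    (o1,d1),(o2,d2)=D["top",i],D["scene",i]
    s=np.linalg.lstsq(np.c_[d1,-d2],o2-o1,rcond=None)[0]
    a,b=o1+s[0]*d1,o2+s[1]*d2;print("tri",i,((a+b)/2).round(4),"gap",np.linalg.norm(a-b).round(4))
# bay plate corners, phone bay: depth height picture
c=np.load("top.npy",allow_pickle=True).item();P=cloud(c)
z=P[...,2]
for nm,(a,b,e,f) in dict(phone=(360,235,440,325),mouse=(235,205,320,295)).items():
    m=np.zeros(z.shape,np.uint8);m[b:f,a:e]=((z>.018)&(z<.05))[b:f,a:e]
    p=P[m>0];rr=cv2.minAreaRect((p[:,:2]*1000).astype(np.float32));print(nm,"plate",rr,np.percentile(p[:,0],[1,99]),np.percentile(p[:,1],[1,99]))
for nm,(a,b,e,f) in dict(bin=(352,140,412,218),mon=(315,85,585,155)).items():
    p=P[b:f,a:e].reshape(-1,3);p=p[p[:,2]>.03];print(nm,np.percentile(p,[2,98],axis=0).round(3))
s=manip.state();print(R.from_rotvec(s["tcp_rot"]).as_matrix().round(2))
```

```text
top 0 601 [[369, 250], [371, 270], [397, 269], [396, 248]] depth med [0.4583 0.0674 0.1064] rect mm ((459.05328369140625, 66.6943359375), (47.450843811035156, 58.9504280090332), 3.5354573726654053) [[434.0, 95.0], [437.0, 36.0], [485.0, 39.0], [481.0, 98.0]]
top 1 558 [[265, 218], [240, 220], [240, 240], [265, 239]] depth med [0.5174 0.3513 0.1054] rect mm ((517.4873657226562, 351.62310791015625), (47.77947235107422, 59.585208892822266), 4.908143997192383) [[491.0, 379.0], [496.0, 320.0], [544.0, 324.0], [539.0, 383.0]]
scene 0 489 [[327, 262], [311, 272], [331, 288], [346, 278]] depth med [0.4553 0.0675 0.1062] rect mm ((457.920654296875, 70.7569808959961), (47.49884796142578, 60.703834533691406), 3.4762468338012695) [[432.0, 100.0], [436.0, 39.0], [483.0, 42.0], [480.0, 102.0]]
scene 1 289 [[259, 196], [274, 207], [288, 200], [274, 189]] depth med [0.5144 0.3515 0.1058] rect mm ((516.4353637695312, 355.1046142578125), (45.93729019165039, 58.896148681640625), 4.04705810546875) [[491.0, 383.0], [496.0, 324.0], [541.0, 327.0], [537.0, 386.0]]
tri 0 [0.4574 0.0677 0.1054] gap 0.0029
tri 1 [0.5162 0.3519 0.1047] gap 0.0026
phone plate ((409.7191162109375, 15.70648193359375), (189.62225341796875, 155.09420776367188), 3.555356502532959) [0.32259268 0.50243258] [-0.05700484  0.09406993]
mouse plate ((480.19879150390625, 301.5342102050781), (170.4442596435547, 149.94644165039062), 5.250387191772461) [0.39386659 0.56561958] [0.22430652 0.37262332]
bin [[0.571 0.008 0.048]
 [0.723 0.128 0.21 ]]
mon [[ 0.685 -0.33   0.048]
 [ 0.727  0.204  0.407]]
[[-0.97  0.24 -0.  ]
 [ 0.24  0.97 -0.  ]
 [ 0.   -0.   -1.  ]]
```

```bash
cat >> h.py <<'E'
PIV=np.array([.4605,.0252,.1]); BX=np.array([.06,-.998,0]); BY=np.array([.998,.06,0]); UP=np.array([0,0,1.])
def tool(beta,yaw,sign):   # fingers point beta below horizontal, yawed from bay +y
    h=np.cos(yaw)*BY-np.sin(yaw)*BX
    z=np.cos(beta)*h-np.sin(beta)*UP
    y=sign*np.cross(UP,h);y/=np.linalg.norm(y);x=np.cross(y,z)
    return R.from_matrix(np.c_[x,y,z]).as_rotvec()
def pos(th,r,off,along):   # on the green side of the flag at angle th: off below face
    rad=-np.cos(th)*BX+np.sin(th)*UP; n=-np.sin(th)*BX-np.cos(th)*UP
    return PIV+r*rad+off*n+along*BY
E
python3 - <<'E'
from h import *
c=cams.capture("wrist");print(c["T_tool_cam"].round(3))
cv2.imwrite("pics/w0.png",c["image"])
for sg in (1,-1):
  for yd in (-60,-30,0,30,60):
    for b in (0,15,30,45,60):
      o=tool(np.radians(b),np.radians(yd),sg)
      qs=[inverse_kinematics(pos(np.radians(t),.062,.02,.01),o) for t in (-20,0,45,90,135,180)]
      s="".join("." if q is None else "X" for q in qs)
      if "X" in s: print(sg,yd,b,s,[None if q is None else np.round(q,2).tolist() for q in qs[1::4]])
E
```

```text
[[ 0.    -0.956 -0.294  0.076]
 [ 1.    -0.     0.001  0.   ]
 [-0.001 -0.294  0.956 -0.146]
 [ 0.     0.     0.     1.   ]]
1 -60 0 XXX... [[0.87, 0.73, 2.19, -1.29, 1.63, 1.36], None]
1 -60 15 XXXX.. [[0.85, 0.52, 2.25, -1.23, 1.42, 1.21], None]
1 -60 30 XXXXXX [[0.78, 0.32, 2.28, -1.13, 1.22, 1.01], [0.53, 0.12, 2.43, -1.3, 1.11, 0.9]]
1 -60 45 XXXXXX [[0.66, 0.16, 2.29, -0.96, 1.03, 0.74], [0.38, -0.04, 2.4, -1.05, 0.93, 0.53]]
1 -60 60 XXXXXX [[0.49, 0.05, 2.27, -0.69, 0.9, 0.38], [0.21, -0.11, 2.33, -0.68, 0.83, 0.07]]
1 -30 45 .XXXX. [[0.58, -0.07, 2.54, -1.3, 0.69, 0.54], None]
1 -30 60 XXXXXX [[0.41, -0.12, 2.44, -0.74, 0.6, -0.12], [0.05, -0.27, 2.46, -0.5, 0.54, -0.68]]
1 0 60 XXXXXX [[0.17, -0.23, 2.53, -0.17, 0.33, -1.31], [-0.23, -0.31, 2.49, 0.32, 0.48, -2.11]]
1 30 0 .....X [None, [-0.95, 0.56, 2.54, 1.61, 1.57, 1.61]]
1 60 0 XXXXXX [[-0.67, 0.7, 2.35, 1.37, 1.59, 1.66], [-0.87, 0.64, 2.21, 1.18, 1.68, 1.84]]
1 60 15 XXXXXX [[-0.64, 0.45, 2.41, 1.33, 1.37, 1.85], [-0.84, 0.43, 2.25, 1.12, 1.5, 2.0]]
1 60 30 XXXXXX [[-0.55, 0.22, 2.43, 1.24, 1.15, 2.11], [-0.77, 0.24, 
[... 565 characters left out ...]

-1 30 0 .....X [None, [-0.95, 0.56, 2.54, 1.61, 1.57, -1.53]]
-1 30 45 ...XXX [None, [-0.63, -0.17, 2.51, 1.1, 0.84, -0.44]]
-1 30 60 XXXXXX [[-0.1, -0.19, 2.49, 0.69, 0.52, 0.34], [-0.44, -0.19, 2.4, 0.67, 0.76, 0.09]]
-1 60 0 XXXXXX [[-0.67, 0.7, 2.35, 1.37, 1.59, -1.48], [-0.87, 0.64, 2.21, 1.18, 1.68, -1.3]]
-1 60 15 XXXXXX [[-0.64, 0.45, 2.41, 1.33, 1.37, -1.29], [-0.84, 0.43, 2.25, 1.12, 1.5, -1.15]]
-1 60 30 XXXXXX [[-0.55, 0.22, 2.43, 1.24, 1.15, -1.03], [-0.77, 0.24, 2.27, 1.02, 1.32, -0.95]]
-1 60 45 XXXXXX [[-0.41, 0.05, 2.41, 1.04, 0.96, -0.7], [-0.66, 0.09, 2.27, 0.86, 1.16, -0.71]]
-1 60 60 XXXXXX [[-0.23, -0.03, 2.36, 0.72, 0.82, -0.27], [-0.5, -0.01, 2.24, 0.62, 1.03, -0.4]]
```

Run:
```python
from h import *
rd=np.radians
for yd in (-50,-60,-70,-80):
  for b in (25,30,35):
    o=tool(rd(b),rd(yd),-1); z=R.from_rotvec(o).as_matrix()[:,2]
    e=pos(rd(-28),.06,.012,.005)
    pts=[e-.08*z+[0,0,.12],e-.08*z]+[pos(rd(t),.06,.012,.005) for t in (-28,-10,20,50,80,110)]+[pos(rd(110),.06,.06,.005)+[0,0,.08]]
    qs=[inverse_kinematics(p,o) for p in pts]
    print(yd,b,"".join("." if q is None else "X" for q in qs),[np.round(q,2).tolist() for q in (qs[0],qs[1],qs[7]) if q is not None])
o2=R.from_matrix(np.c_[[0,1,0],[1,0,0],[0,0,-1.]]).as_rotvec()
o3=R.from_matrix(np.c_[-BY,-BX,-UP]).as_rotvec()
for o in (o2,o3):
    for t in (80,110,140,180): print(t,np.round(inverse_kinematics(pos(rd(t),.06,.02,0),o),2))
    print(np.round(inverse_kinematics(pos(rd(180),.06,.15,0),o),2))
```

```text
-50 25 XX..XXX.X [[0.99, 0.01, 2.35, -1.11, 1.41, -2.33], [0.99, 0.29, 2.38, -1.17, 1.29, -2.05]]
-50 30 XX.XXXXX. [[0.95, -0.06, 2.34, -1.05, 1.36, -2.43], [0.95, 0.2, 2.39, -1.13, 1.22, -2.15], [0.65, -0.03, 2.47, -1.29, 1.11, -2.37]]
-50 35 XXXXXXXX. [[0.9, -0.12, 2.33, -0.99, 1.32, -2.54], [0.9, 0.12, 2.39, -1.08, 1.16, -2.26], [0.6, -0.09, 2.46, -1.21, 1.05, -2.49]]
-60 25 XXXXXXXXX [[0.94, 0.13, 2.23, -1.02, 1.5, -2.3], [0.94, 0.37, 2.25, -1.05, 1.36, -2.07], [0.68, 0.13, 2.37, -1.22, 1.28, -2.24]]
-60 30 XXXXXXXXX [[0.91, 0.06, 2.22, -0.97, 1.45, -2.38], [0.91, 0.29, 2.27, -1.02, 1.31, -2.15], [0.65, 0.07, 2.37, -1.17, 1.22, -2.33]]
-60 35 XXXXXXXX. [[0.87, -0.0, 2.22, -0.92, 1.41, -2.46], [0.87, 0.21, 2.28, -0.98, 1.25, -2.23], [0.61, 0.01, 2.36, -1.1, 1.16, -2.43]]
-70 25 XXXXXXXXX [[0.89, 0.23, 2.11, -0.93, 1.58, -2.27], [0.89, 0.44, 2.13, -0.95, 1.44, -2.08], [0.66, 0.21, 2.27, -1.11, 1.38, -2.22]]
-70 30 XXXXXXXXX [[0.86, 0.16, 2.11, -0.9, 1.54, -2.33], [0.86, 0.37, 2.15, -0.92, 1.39, -2.14], [0.63, 0.15, 2.27, -1.06, 1.32, -2.3]]
-70 35 XXXXXXXXX [[0.82, 0.1, 2.11, -0.85
[... 207 characters left out ...]
 -1.0, 1.46, -2.2]]
-80 30 XXXXXXXXX [[0.8, 0.26, 1.99, -0.82, 1.62, -2.29], [0.8, 0.44, 2.03, -0.82, 1.47, -2.13], [0.6, 0.23, 2.17, -0.96, 1.41, -2.26]]
-80 35 XXXXXXXXX [[0.77, 0.2, 2.0, -0.78, 1.58, -2.34], [0.77, 0.37, 2.05, -0.79, 1.42, -2.18], [0.57, 0.18, 2.17, -0.91, 1.36, -2.33]]
80 [ 0.07 -0.07  2.13 -0.    1.08  0.07]
110 [-0.   -0.08  2.13 -0.    1.1  -0.  ]
140 [-0.07 -0.07  2.13 -0.    1.08 -0.07]
180 [-0.13 -0.03  2.16 -0.    1.01 -0.13]
[-0.13 -0.15  2.02 -0.    1.27 -0.13]
80 [ 0.07 -0.07  2.13 -0.    1.08 -1.56]
110 [-0.   -0.08  2.13 -0.    1.1  -1.63]
140 [-0.07 -0.07  2.13 -0.    1.08 -1.7 ]
180 [-0.13 -0.03  2.16 -0.    1.01 -1.76]
[-0.13 -0.15  2.02 -0.    1.27 -1.76]
```

Run:
```python
from h import *
rd=np.radians
def rep(t):
    s=manip.state();print(t,round(s["clock"],2),s["tool_pos"].round(3),s["contact_force"].round(1),round(s["gripper_width"],4))
manip.set_gripper(0.0,10)
o=tool(rd(30),rd(-60),-1); z=R.from_rotvec(o).as_matrix()[:,2]
e=pos(rd(-28),.06,.012,.005)
manip.move_pose(e-.08*z+[0,0,.12],o);rep("high")
manip.move_linear(e-.08*z,.15);rep("down")
manip.move_linear(e,.06);rep("under")
c=cams.capture("top");a=c["image"][190:330,300:460];b=cams.capture("scene")["image"][200:380,230:430]
cv2.imwrite("pics/under.png",np.hstack([cv2.resize(a,(400,350)),cv2.resize(b,(400,350))]))
```

```text
high 3.51 [0.425 0.131 0.221] [-0.  -0.1 -0.2] 0.0002
down 4.46 [0.425 0.131 0.102] [-0.2  0.4  1. ] 0.0003
under 5.94 [0.463 0.073 0.061] [ 0.2  0.  -0.1] 0.0004
```

View pics/under.png

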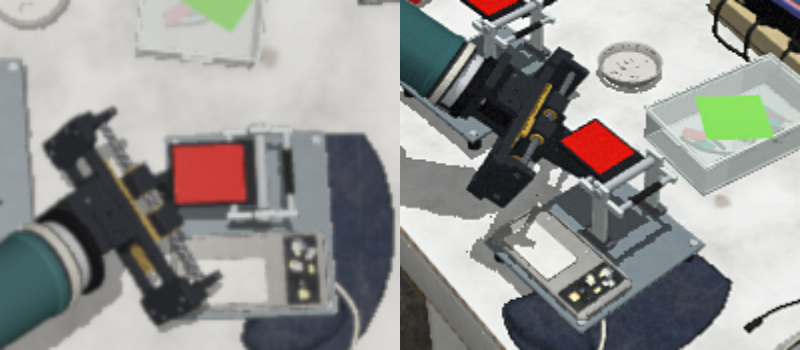

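The closed fingertips are under the free edge of the phone flag: it covers their tip at about (180,190) in the left half. No contact force shows, so I'll push up through the arc.

Run:
```python
from h import *
rd=np.radians
def rep(t):
    s=manip.state();print(t,round(s["clock"],2),s["tool_pos"].round(3),s["contact_force"].round(1))
for t in (-10,10,30,50,70,90,108):
    manip.move_linear(pos(rd(t),.06,.012,.005),.06);rep(t)
c=cams.capture("top");a=c["image"][190:330,300:460];b=cams.capture("scene")["image"][200:380,230:430]
cv2.imwrite("pics/up.png",np.hstack([cv2.resize(a,(400,350)),cv2.resize(b,(400,350))]))
```

```text
-10 6.51 [0.462 0.083 0.078] [0.  0.2 0.5]
10 7.02 [0.462 0.087 0.099] [ 0.6 -1.1 -0.1]
30 7.53 [0.462 0.083 0.12 ] [-0.5 -0.5 -0. ]
50 8.03 [0.463 0.073 0.139] [-0.1  0.   0.4]
70 8.53 [0.464 0.057 0.153] [ 0.3 -0.   0.2]
90 9.03 [0.465 0.037 0.16 ] [ 0.5 -0.3 -1. ]
108 9.49 [0.466 0.018 0.161] [0.4 0.8 0. ]
```

View pics/up.png

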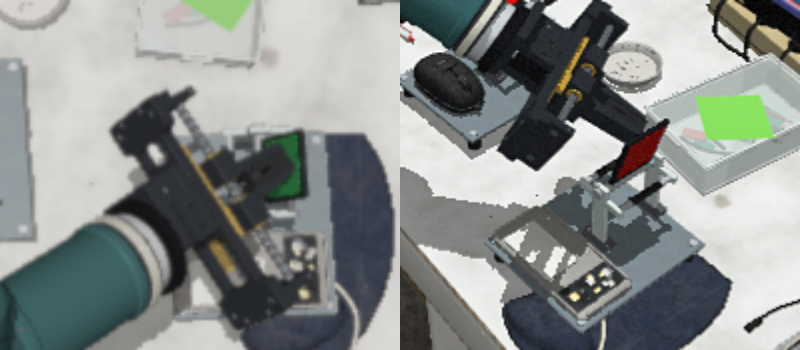

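The flag is past upright, at roughly 115–120°, with its green face showing at (290,165) in the left half. Next I'll back out, turn the tool vertical and push it down on the other side.

Run:
```python
from h import *
rd=np.radians
def rep(t):
    s=manip.state();print(t,round(s["clock"],2),s["tool_pos"].round(4),s["contact_force"].round(1));return s
o=manip.state()["tcp_rot"];z=R.from_rotvec(o).as_matrix()[:,2];p=manip.state()["tool_pos"]
try: manip.move_linear(p-.09*z+[0,0,.06],.15)
except manip.IKError: manip.move_linear(p-.06*z+[0,.02,.03],.15); print("alt")
rep("back")
o2=R.from_matrix(np.c_[[0,1,0],[1,0,0],[0,0,-1.]]).as_rotvec()
manip.move_pose(PIV-.05*BX+[0,0,.17],o2);rep("vert")
manip.move_linear(PIV-.025*BX+[0,0,.06],.12);rep("low")
for t,f in ((105,.014),(125,.014),(145,.012),(160,.010),(172,.009)):
    manip.move_linear(pos(rd(t),.06,f,0),.06);rep(t)
q=pos(rd(180),.06,0,0)
for h in np.arange(.008,-.004,-.001):
    manip.move_linear(q+[0,0,h],.02);s=rep(round(h,3))
    if s["contact_force"][2]>3: break
manip.move_linear(s["tool_pos"]+[0,.0,.15],.15);rep("up")
manip.move_linear(manip.state()["tool_pos"]+[-.0,-.12,.0],.15);rep("clear")
c=cams.capture("top");np.save("top2.npy",c,allow_pickle=True);a=c["image"][190:330,300:460];b=cams.capture("scene")["image"][160:380,210:450]
cv2.imwrite("pics/done.png",np.hstack([cv2.resize(a,(400,350)),cv2.resize(b,(400,367))[:350]]))
```

```text
back 10.62 [0.4226 0.0829 0.2651] [-0.5 -0.3 -0.1]
vert 12.83 [0.4571 0.0751 0.2695] [-0.3  0.3 -0.3]
low 13.93 [0.4597 0.0503 0.1608] [ 0.4  0.5 -0.1]
105 14.53 [0.4606 0.0228 0.1616] [0.3 0.1 0.4]
125 15.03 [0.4618 0.0019 0.157 ] [-0.3 -0.7  0.1]
145 15.57 [ 0.4628 -0.0173  0.1439] [-0.1  0.4  0.3]
160 16.02 [ 0.4633 -0.0278  0.1294] [-0.3 -0.3 -0.7]
172 16.39 [ 0.4635 -0.0329  0.1166] [ 0.2 -0.3 -0.5]
0.008 17.02 [ 0.464  -0.0347  0.1079] [0.3 0.3 0.5]
0.007 17.27 [ 0.4641 -0.0347  0.107 ] [0.3 0.  0.5]
0.006 17.52 [ 0.4641 -0.0347  0.106 ] [-0.   0.   0.5]
0.005 17.77 [ 0.464  -0.0347  0.1049] [0.2 0.5 0.3]
0.004 18.02 [ 0.464  -0.0347  0.1039] [ 0.3  0.7 -0.4]
0.003 18.27 [ 0.4643 -0.0347  0.1033] [-1.3  0.7  4.4]
up 19.42 [ 0.4635 -0.0346  0.2521] [-0.   0.5  0.1]
clear 20.37 [ 0.4634 -0.1541  0.2518] [ 0.7 -0.2  0.3]
```

View pics/done.png

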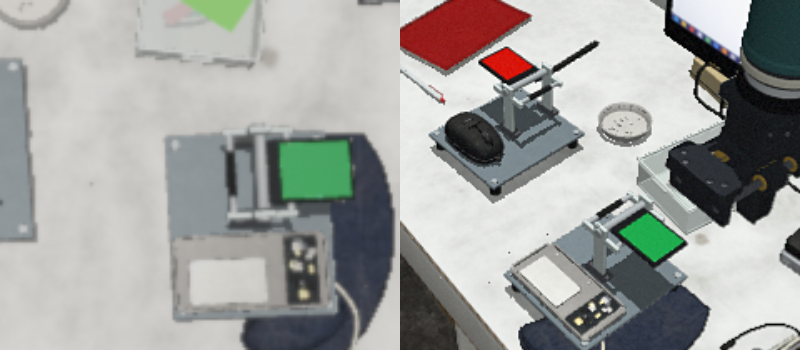

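The green face is up at (315,170), and the phone and the red mouse flag look unchanged. I'll check that the flag is level and nothing else moved, then hand in.

Run:
```python
from h import *
c=np.load("top2.npy",allow_pickle=True).item();c0=np.load("top.npy",allow_pickle=True).item();P=cloud(c);im=c["image"].astype(int)
m=np.zeros(P.shape[:2],bool);m[240:275,405:445]=((im[...,1]>110)&(im[...,2]<90))[240:275,405:445]
p=P[m];A=np.c_[p[:,:2]-p[:,:2].mean(0),np.ones(len(p))];k=np.linalg.lstsq(A,p[:,2],rcond=None)[0]
print(m.sum(),p.mean(0).round(4),"slopes deg",np.degrees(np.arctan(k[:2])).round(1))
d=np.abs(im-c0["image"].astype(int)).max(2)
for n,(a,b,e,f) in dict(phone=(368,284,430,318),mousebay=(230,205,320,295),dish=(290,160,332,205),spudger=(228,140,246,205)).items():
    print(n,(d[b:f,a:e]>40).sum())
```

```text
611 [ 0.4633 -0.023   0.1125] slopes deg [-55.   65.6]
phone 0
mousebay 0
dish 0
spudger 0
```

Run:
```python
from h import *
c=np.load("top2.npy",allow_pickle=True).item();P=cloud(c);im=c["image"].astype(int)
m=np.zeros(P.shape[:2],np.uint8);m[240:275,405:445]=((im[...,1]>110)&(im[...,2]<90))[240:275,405:445]
m=cv2.erode(m,np.ones((5,5)));p=P[m>0];print(np.percentile(p[:,2],[0,10,50,90,100]).round(4))
p=p[np.abs(p[:,2]-np.median(p[:,2]))<.02];A=np.c_[p[:,:2]-p[:,:2].mean(0),np.ones(len(p))];k=np.linalg.lstsq(A,p[:,2],rcond=None)[0]
print(len(p),p.mean(0).round(4),np.degrees(np.arctan(k[:2])).round(1))
```

```text
[0.0991 0.1025 0.1046 0.1066 1.0808]
412 [ 0.4638 -0.0247  0.1045] [-0.4  0.2]
```

The flag is level to within 0.2°, with its green face at z = 0.1045. The phone, mouse bay, dish and spudger show no changes.

```bash
python3 -c "
from h import *
print(order.close_job())"
```

```text
the job is handed in; nothing more can be done
None
```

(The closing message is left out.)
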